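# Push the circuit-board carrier home in the corner stop

### The arm

A 7-joint arm with a two-finger parallel gripper is mounted at the origin on the work surface. World frame = base frame: x ahead of the robot, y to its left, z up, the work surface at z = 0. Lengths are in mm, angles in rad, forces in N, time in s.
With the tool pointing down it reaches from about 400 to 875 mm from the base axis. Payload 19.3 kg.
Tool frame: the origin (TCP) lies between the finger pads; the fingertips stand 11 mm ahead of it and the grasp point (between the pads) lies 8 mm behind it; x points along the fingers, z is the direction in which the jaws open and shut, and the axes are right-handed (so a half turn about x gives the same grasp; the last joint's range is limited). The gripper opens to 85 mm and grips with 20 to 120 N. Pads are 22 mm wide; open, the fingers measure 114 mm over their backs; the gripper's body (76 mm by 85 mm) begins 54 mm behind the grasp point. The pads swing forward as they close: fully open they stand 13 mm farther back than shut.
Start: joints at [-1.175, 0.521, -0.036, 1.599, 0.021, 1.021, -0.113], TCP at [280.727, 558.397, 242.291] pointing down, gripper open.
Joint ranges: [-2.91, 2.91], [-0.3, 2.13], [-1.5, 1.42], [0.17, 2.43], [-1.26, 4.41], [0.16, 1.93], [-2.52, 2.52]. Speed limits (rad/s): [1.89, 1.89, 2.39, 2.39, 3.01, 3.01, 3.01].

### API

Orientations are given as a rotation vector (axis times angle).
In Python, from plant import sensors, vision, finish_job, spotter gives the robot as it stands.
- The arm moves only by the tool send_rows, never from a script. Its argument "plan" is text: rows parted by semicolons, each of 7 numbers parted by spaces: the turn, a rotation vector about the world's x, y, z in degrees, then the shift along the world's x, y, z in cm, then the opening, from -1 (shut) to 1 (fully open). A call has 1 to 20 rows; each row shifts and turns the pose as measured when the row begins; what a row does not reach is not made up. A row lasts 1/10 s, in which the tool goes at most 50 mm and 8.59 degrees, less where a joint would pass 70% of its speed; a pose out of reach is approached as far as the arm can. A call with a gripper value outside its range is refused whole. The fingers move at their own pace and stop on an object; "force" is the grip in N (left out, the last holds). Time passes only in rows, so rows that do not move let the fingers close. It gives the time, the measured TCP pose, the force and the opening at its end, in the units of the state.
- sensors.read_state(): the state, without advancing time (a new reading comes with each control period).
- vision.get_image(name): name is "scene" or "top" or "wrist"; returns the picture (420x560x3 uint8, red, green, blue); there is no depth.
- vision.get_calibration(name): a dict with "fx", "fy", "cx", "cy" (pixels), "R" (3x3) and "t" (3): a world point X has camera coordinates R X + t. Camera axes: x right, y down, z forward; pixel columns grow to the right and rows downward; lengths in mm; the calibration is good to about 2 mm. A picture is of the moment at which its call begins: read the wrist's pose just before it. get_calibration takes no time and is no camera call; for the wrist camera it gives the pose at the moment of the call.
- finish_job(): hands the job in, once; it reports no verdict.
Trained networks look in the newest picture that a camera, given by its name, has taken for a name from the list of things; names that differ only in an ending like _2 or _b are one class to them, and where a whole thing is asked for, a point or a joint stands for the part that bears it (a point fixed in the world has none). Each returns a list of dicts, best first, with "confidence" (0 to 1); they miss things now and then, are a little off and sometimes report something else, mostly with a low value. They report only what shows in the picture. A call takes as long as a camera call. They do not tell look-alikes from the thing itself.
- spotter.spot_in(query, camera): "location" ([x, y, z] in mm, in the coordinates of the camera as it stood for that picture, good to about 4 mm: the middle of the surface that is visible of it).
- spotter.pinpoint(query, camera): "location" ([x, y, z] in mm, in the coordinates of the camera as it stood for that picture, good to about 4 mm: a listed point, or the origin of a listed thing).
The state is a dict: "time_s": time; "joints": joint angles; "joint_velocities": joint speeds; "joint_efforts": joint torques, N m; "tcp_pos": TCP position; "tool_rot": TCP orientation; "contact_force": force on the tool from outside, world axes, zero at the start; "ft_torque": the same for the moment, N m; "gripper_width": finger opening in mm.
Only numpy, scipy, OpenCV 4.12 (cv2) and the standard library are available. Lean on these libraries where they do the work, as an engineer would, in place of code of your own. Each camera call takes 0.05 s, during which the arm holds its last target. There are 200 camera calls.

### The job

Push the carrier with the green circuit board along the bench into the red corner stop, until its long far side lies flush against the long fence and its short left side flush against the short fence, then move the hand clear. Only push it with the fingers: do not lift or tip it, and leave the blue board and the other things on the bench where they are.

Things in the scene. Friction and masses are not known exactly. Their poses are not given: they have to be found in the camera images.
- carrier: Loose black tray, 70 (x) by 100 (y) by 18 mm high, about 0.35 kg, with a green circuit board on top; small parts on the board stand up to 34 mm above the bench. Origin at the centre of its underside, z up; x across the short way, y along the long way. It slides on the bench and starts turned at most 0.4 rad, so its +y end is always the left one and its +x side the far one.
- stop: Red L-shaped corner stop fixed to the bench, fences 12 mm thick and 18 mm high. Its origin is not on the fences but on the bench at the spot where the green carrier's origin lies when home; axes then parallel to the carrier's. Long fence: inner face at x = +35 mm, y from -62 to +62 mm. Short fence: inner face at y = +50 mm, x from -51 to +35 mm. Open towards -x (the robot) and -y (right).
- blue_carrier: Bystander: same tray as the green one (70 x 100 x 18 mm, parts up to 34 mm) but with a blue board; origin at the centre of its underside, z up
- spool: Bystander: solder reel standing on end, silver with green flanges, 58 mm diameter, 50 mm high; origin at the centre of its underside, z up
- beaker: Bystander: empty glass beaker, 66 mm diameter, 80 mm high; origin at the centre of its underside, z up
- tape: Bystander: black roll of tape lying flat, 60 mm diameter, 19 mm high; origin at the centre of its underside, z up
- pliers: Bystander: pliers with red handles lying flat, 120 mm long, 58 mm wide, 14 mm high, origin near the pivot on the bench, jaws to +x
- screwdriver_grip (a point): Bystander: yellow-handled screwdriver lying on the bench, 170 mm long along its x; the point is the middle of its handle
Things that resemble listed ones, but are neither listed nor needed, are in the scene too. What is shaped like the carrier but turquoise is not meant.

How it is judged:
By the outcome, as a careful person would: the job done as asked, in the order asked, and still so for the second after the job is handed in, with the robot touching nothing.
It also fails if it takes over 64 s, if anything falls off the work surface, if the arm or the gripper's body presses on something with over 40 N, if the wrist force passes 120 N, or if a joint passes its speed limit or range.

## Working session

There is one attempt and no reset: what is moved stays moved. The work goes in short steps, Python scripts to look and compute and a tool call to move; the robot and the scene stay as the last step left them, time stands still between calls to the robot, and variables do not carry over. Pictures are saved under pics/ and viewed, about 8 in all and at most 12, crops included, and the job is handed in when it is done.

Besides the shell and the picture viewer there is one more tool, called after "Emit:" as name(argument=value, ...) on one line, values as JSON. send_rows: Moves the arm, as the interface text tells. Its arguments: {"type":"object","properties":{"plan":{"type":"string"},"force":{"type":"number"}},"required":["plan"]}

```bash
mkdir -p pics
cat > h.py <<'E'
import numpy as np, cv2
from plant import sensors, vision, finish_job, spotter
from scipy.spatial.transform import Rotation as Ro
def snap(cam,name):
    im=vision.get_image(cam); cv2.imwrite(f'pics/{name}.png',im[:,:,::-1]); return im
def cal(cam):
    c=vision.get_calibration(cam); return c,np.array(c['R']),np.array(c['t'])
def toworld(p,cam):
    c,R,t=cal(cam); return R.T@(np.array(p)-t)
def proj(X,cam):
    c,R,t=cal(cam); q=R@np.array(X,float)+t
    return np.array([c['fx']*q[0]/q[2]+c['cx'],c['fy']*q[1]/q[2]+c['cy']])
def ray(u,v,z,cam):
    c,R,t=cal(cam); d=R.T@np.array([(u-c['cx'])/c['fx'],(v-c['cy'])/c['fy'],1]); o=-R.T@t
    return o+d*(z-o[2])/d[2]
E
python3 - <<'E'
from h import *
s=sensors.read_state(); print(s['time_s'],s['tcp_pos'],s['tool_rot'],s['gripper_width'])
a=snap('top','top0')
for q in ['carrier','stop','blue_carrier','spool','beaker','tape','pliers','screwdriver_grip']:
    for d in spotter.pinpoint(q,'top')[:4]:
        w=toworld(d['location'],'top'); print(q,round(d['confidence'],2),w.round(0),proj(w,'top').round(0))
b=snap('scene','scene0')
print(-cal('top')[1].T@cal('top')[2], sensors.read_state()['time_s'])
E
```

```text
0.0 [280.59363946 558.12641957 241.7521162 ] [-0.86024822  1.39515988  0.85925144] 85.18897524261212
carrier 0.9 [ 477. -131.   -6.] [321. 244.]
carrier 0.8 [ 300. -208.    1.] [358. 320.]
stop 0.66 [624.  98.  -4.] [223. 186.]
stop 0.15 [ 476. -130.   -6.] [320. 244.]
blue_carrier 0.58 [ 636. -423.    0.] [439. 174.]
spool 0.88 [487. 322.  -3.] [127. 245.]
beaker 0.87 [773. 288.  -3.] [146. 129.]
beaker 0.31 [ 476. -132.   -4.] [321. 244.]
tape 0.59 [ 787. -108.   -2.] [305. 119.]
pliers 0.83 [428. 170.  -2.] [192. 268.]
screwdriver_grip 0.61 [ 367. -358.    8.] [423. 288.]
[ 332.63744393  -28.49059069 1135.22127788] 0.5
```

View pics/top0.png

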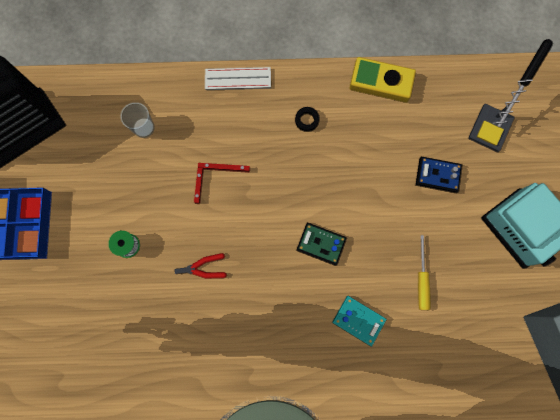

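View pics/scene0.png

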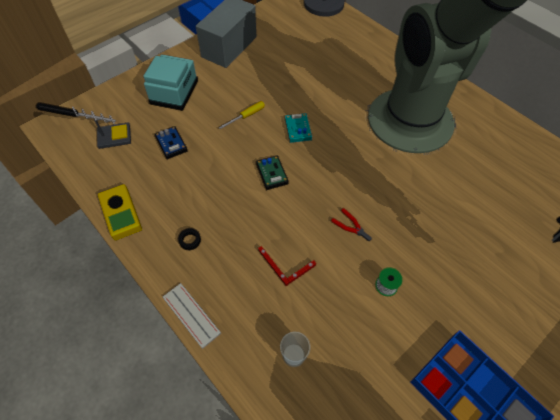

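The green carrier is at top pixel (321,244). The look-alikes are turquoise at (358,320) and blue at (439,174). The stop's corner is near (203,166), with the long fence going right and the short fence coming towards the robot. The pliers at (200,268) rule out pushing left first, so I'll push away from the robot first, then left. Next I'll measure poses by fitting outlines.

```bash
cat > fit.py <<'E'
from h import *
from scipy.optimize import minimize
def poly(ps,z,cam): return np.array([proj([p[0],p[1],z],cam) for p in ps])
def Rz(a): return np.array([[np.cos(a),-np.sin(a)],[np.sin(a),np.cos(a)]])
LF=np.array([[35,-62],[47,-62],[47,62],[35,62]]);SF=np.array([[-51,50],[47,50],[47,62],[-51,62]])
TR=np.array([[-35,-50],[35,-50],[35,50],[-35,50]])
def render(pose,parts,zs,cam,S=8,shape=(420,560)):
    m=np.zeros(shape,np.uint8)
    for P in parts:
        Q=P@Rz(pose[2]).T+pose[:2]
        pts=np.vstack([poly(Q,z,cam) for z in zs])
        h=cv2.convexHull((pts*16).round().astype(np.int32))
        cv2.fillConvexPoly(m,h,255,cv2.LINE_AA,4)
    return m/255.
def fit(mask,p0,parts,zs,cam):
    m=cv2.GaussianBlur(mask.astype(float),(0,0),1)
    f=lambda p:((cv2.GaussianBlur(render([p[0],p[1],p[2]/100],parts,zs,cam),(0,0),1)-m)**2).sum()
    best=min((minimize(f,[p0[0],p0[1],a],method='Nelder-Mead',options=dict(initial_simplex=[[p0[0]+6,p0[1],a],[p0[0],p0[1]+6,a],[p0[0]-5,p0[1]-5,a],[p0[0],p0[1],a+10]],xatol=.05,fatol=.01)) for a in (p0[2]*100-20,p0[2]*100,p0[2]*100+20)),key=lambda r:r.fun)
    return np.array([best.x[0],best.x[1],best.x[2]/100]),best.fun/m.sum()
def roi(mask,c,r,cam):
    u,v=proj([c[0],c[1],0],cam).astype(int); k=np.zeros_like(mask); k[max(v-r,0):v+r,max(u-r,0):u+r]=1; return mask*k
def redmask(im):
    h=cv2.cvtColor(im,cv2.COLOR_RGB2HSV); return (((h[...,0]<6)|(h[...,0]>172))&(h[...,1]>150)&(h[...,2]>60)).astype(np.uint8)
def traymask(im):
    i=im.astype(int); m=((i[...,0]-i[...,2]<18)&1).astype(np.uint8)   # wood is warm, tray/board is not
    m=cv2.morphologyEx(m,cv2.MORPH_OPEN,np.ones((3,3)))
    n,l,s,c=cv2.connectedComponentsWithStats(m)
    return m
def biggest(m):
    n,l,s,c=cv2.connectedComponentsWithStats(m); k=1+np.argmax(s[1:,4]); m=(l==k).astype(np.uint8)
    cs,_=cv2.findContours(m,cv2.RETR_EXTERNAL,cv2.CHAIN_APPROX_NONE); return cv2.fillPoly(m,cs,1)
def draw(im,pose,parts,z,cam,col):
    for P in parts:
        q=poly(P@Rz(pose[2]).T+pose[:2],z,cam); cv2.polylines(im,[(q*16).round().astype(np.int32)],True,col,1,cv2.LINE_AA,4)
E
python3 - <<'E'
from fit import *
im=cv2.imread('pics/top0.png')[:,:,::-1].copy()
sm=roi(redmask(im),[624,98],45,'top'); cm=biggest(roi(traymask(im),[477,-131],40,'top'))
sp,e=fit(sm,[624,98,0],[LF,SF],[0,18],'top'); print('stop',sp,e)
cp,e=fit(cm,[477,-131,-.2],[TR],[0,18],'top'); print('carrier',cp,e)
o=im.copy(); draw(o,sp,[LF,SF],18,'top',(255,255,0)); draw(o,cp,[TR],18,'top',(255,255,0))
vis=np.hstack([cv2.resize(x[150:300,180:360],None,fx=4,fy=4,interpolation=1)[:, :] for x in (o,)])
cv2.imwrite('pics/fit0.png',vis[:,:,::-1])
s=sensors.read_state(); print(Ro.from_rotvec(s['tool_rot']).as_matrix().round(3), s['joints'])
d=Rz(sp[2]).T@(cp[:2]-sp[:2]); print('carrier in stop frame',d,cp[2]-sp[2])
E
```

```text
Traceback (most recent call last):
  File "fit.py", line 18, in fit
    best=min((minimize(f,[p0[0],p0[1],a],method='Nelder-Mead',options=dict(initial_simplex=[[p0[0]+6,p0[1],a],[p0[0],p0[1]+6,a],[p0[0]-5,p0[1]-5,a],[p0[0],p0[1],a+10]],xatol=.05,fatol=.01)) for a in (p0[2]*100-20,p0[2]*100,p0[2]*100+20)),key=lambda r:r.fun)
  File "fit.py", line 18, in <genexpr>
    best=min((minimize(f,[p0[0],p0[1],a],method='Nelder-Mead',options=dict(initial_simplex=[[p0[0]+6,p0[1],a],[p0[0],p0[1]+6,a],[p0[0]-5,p0[1]-5,a],[p0[0],p0[1],a+10]],xatol=.05,fatol=.01)) for a in (p0[2]*100-20,p0[2]*100,p0[2]*100+20)),key=lambda r:r.fun)
              ~~~~~~~~^^^^^^^^^^^^^^^^^^^^^^^^^^^^^^^^^^^^^^^^^^^^^^^^^^^^^^^^^^^^^^^^^^^^^^^^^^^^^^^^^^^^^^^^^^^^^^^^^^^^^^^^^^^^^^^^^^^^^^^^^^^^^^^^^^^^^^^^^^^^^^^^^^^^^^^^^^^^^^^^^^^^^^^
  File "fit.py", line 17, in <lambda>
    f=lambda p:((cv2.GaussianBlur(render([p[0],p[1],p[2]/100],parts,zs,cam),(0,0),1)-m)**2).sum()
                                  ~~~~~~^^^^^^^^^^^^^^^^^^^^^^^^^^^^^^^^^^^
  File "fit.py", line 11, in render
    pts=np.vstack([poly(Q,z,cam) for z in zs])
                   ~~~~^^^^^^^^^
  File "fit.py", line 3, in poly
    def poly(ps,z,cam): return np.array([proj([p[0],p[1],z],cam) for p in ps])
                                         ~~~~^^^^^^^^^^^^^^^^^^^
  File "h.py", line 11, in proj
    c,R,t=cal(cam); q=R@np.array(X,float)+t
          ~~~^^^^^
  File "h.py", line 7, in cal
    c=vision.get_calibration(cam); return c,np.array(c['R']),np.array(c['t'])
ValueError: time passes only in moves, steps and waits
```

```bash
python3 - <<'E'
s=open('h.py').read()
s=s.replace("def cal(cam):\n    c=vision.get_calibration(cam);","C={}\ndef cal(cam):\n    if cam not in C: C[cam]=vision.get_calibration(cam)\n    c=C[cam];").replace("    im=vision.get_image(cam)","    C.pop(cam,None); cal(cam); im=vision.get_image(cam)").replace("def snap","C={}\ndef snap",1).replace("C={}\ndef cal","def cal")
open('h.py','w').write(s)
E
cat > m.py <<'E'
import sys
from fit import *
n=sys.argv[1]; c0=[float(x) for x in sys.argv[2:4]]; a0=float(sys.argv[4])
im=cv2.imread('pics/top0.png')[:,:,::-1].copy() if n=='0' else snap('top','top'+n)
sm=roi(redmask(im),[624,98],45,'top'); cm=biggest(roi(traymask(im),c0,40,'top'))
sp,e=fit(sm,[624,98,0],[LF,SF],[0,18],'top'); print('stop',sp,e)
cp,e=fit(cm,c0+[a0],[TR],[0,18],'top'); print('carrier',cp,e)
o=im.copy(); draw(o,sp,[LF,SF],18,'top',(255,255,0)); draw(o,cp,[TR],18,'top',(255,255,0))
cv2.imwrite(f'pics/fit{n}.png',cv2.resize(o[150:300,180:360],None,fx=4,fy=4,interpolation=1)[:,:,::-1])
s=sensors.read_state(); print(s['time_s'],s['tcp_pos'],'\n',Ro.from_rotvec(s['tool_rot']).as_matrix().round(3), s['joints'].round(3) if hasattr(s['joints'],'round') else s['joints'])
d=Rz(sp[2]).T@(cp[:2]-sp[:2]); print('carrier in stop frame',d,cp[2]-sp[2])
E
python3 m.py 0 477 -131 -.2
```

```text
stop [ 6.26412880e+02  9.90707961e+01 -9.78711795e-02] 0.33822675474954167
carrier [ 4.74940252e+02 -1.30015667e+02 -3.93618151e-01] 0.09984199785773204
0.5 [280.72448924 558.35745638 242.2549645 ] 
 [[-0.    -0.893  0.449]
 [-0.     0.449  0.893]
 [-1.    -0.    -0.   ]] [-1.175  0.521 -0.036  1.6    0.021  1.021 -0.113]
carrier in stop frame [-128.36256053 -242.79130397] -0.2957469715987153
```

View pics/fit0.png

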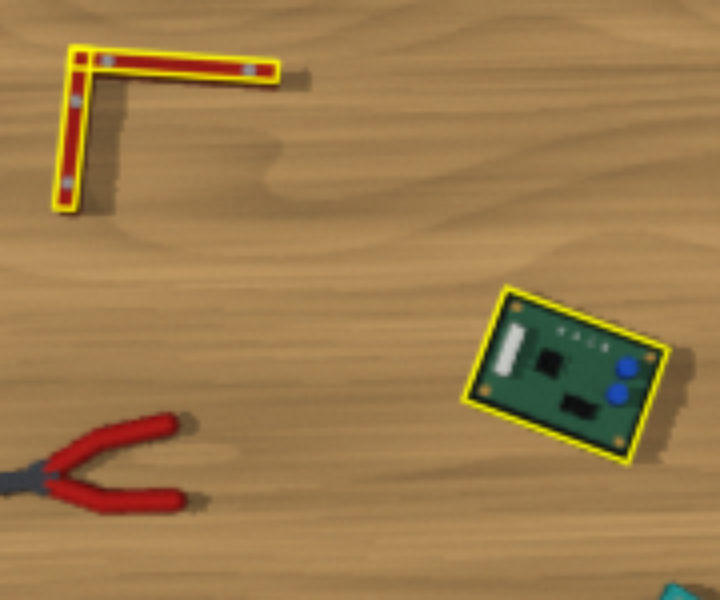

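Emit:
send_rows(plan="0 0 0 3.4 -3.4 0 0.18;0 0 0 3.4 -3.4 0 0.18;0 0 0 3.4 -3.4 0 0.18;0 0 0 3.4 -3.4 0 0.18;0 0 0 3.4 -3.4 0 0.18;0 0 0 3.4 -3.4 0 0.18;0 0 0 -0.6 -4.7 0 0.18;0 0 0 -0.6 -4.7 0 0.18;0 0 0 -0.6 -4.7 0 0.18;0 0 0 -0.6 -4.7 0 0.18;0 0 0 -0.6 -4.7 0 0.18;0 0 0 -0.6 -4.7 0 0.18;0 0 0 -0.6 -4.7 0 0.18;0 0 0 -0.6 -4.7 0 0.18;0 0 0 -0.6 -4.7 0 0.18;0 0 0 -0.6 -4.7 0 0.18")

```text
time_s: 2.1
tcp_pos: [424.1, -136.5, 243.1]
tool_rot: [-0.866, 1.385, 0.867]
contact_force: [1.9, -0.2, -0.0]
gripper_width: 50.3
```

```bash
cat > st.py <<'E'
from h import *
s=sensors.read_state(); M=Ro.from_rotvec(s['tool_rot']).as_matrix()
print(s['time_s'],np.round(s['tcp_pos'],1),'jaw deg',np.degrees(np.arctan2(M[1,2],M[0,2])).round(1),'ax',M[:,0].round(3),np.round(s['joints'],2),'F',np.round(s['contact_force'],1),s['gripper_width'])
E
python3 st.py
```

```text
2.1 [ 424.1 -136.5  243.1] jaw deg 63.9 ax [ 0.005  0.004 -1.   ] [ 0.02  0.24  0.2   2.06 -0.07  0.85  1.37] F [ 1.9 -0.2 -0. ] 50.26482486697003
```

```bash
python3 - <<'E'
from fit import *
im=snap('wrist','w1')
o=im.copy(); draw(o,[474.9,-130,-.3936],[TR],18,'wrist',(255,255,0))
cv2.imwrite('pics/w1o.png',o[:,:,::-1])
E
python3 st.py
```

```text
2.15 [ 422.5 -143.8  243.3] jaw deg 63.5 ax [ 0.005  0.001 -1.   ] [ 0.03  0.24  0.2   2.06 -0.07  0.85  1.37] F [ -5.9 -10.7  -1.4] 50.32616781633985
```

View pics/w1o.png

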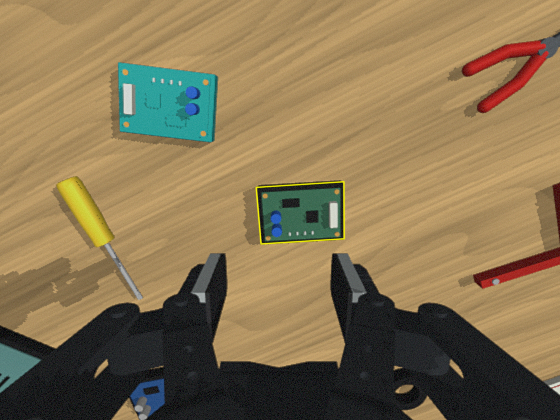

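Emit:
send_rows(plan="0 0 3.6 -0.2 3.2 0 0.18;0 0 0 0 0.3 -3 0.18;0 0 0 0 0 -5 0.18;0 0 0 0 0 -5 0.18;0 0 0 0 0 -5 0.18;0 0 0 0 0 0 0.18;0 0 0 0 0 0 0.18")

```text
time_s: 2.85
tcp_pos: [421.2, -111.6, 61.2]
tool_rot: [-0.909, 1.365, 0.899]
contact_force: [-0.1, -0.6, 1.0]
gripper_width: 50.4
```

Emit:
send_rows(plan="0 0 0 0 0.3 -1.5 0.18;0 0 0 0 0 -1.5 0.18;0 0 0 0 0 0 0.18;0 0 0 0 0 0 0.18")

```text
time_s: 3.25
tcp_pos: [427.0, -109.4, 40.9]
tool_rot: [-0.914, 1.354, 0.89]
contact_force: [-0.4, 0.4, -0.5]
gripper_width: 50.5
```

```bash
python3 st.py
```

```text
3.25 [ 427.  -109.4   40.9] jaw deg 66.7 ax [ 0.025 -0.001 -1.   ] [ 0.06  0.6   0.07  2.23 -0.16  0.29  1.44] F [-0.4  0.4 -0.5] 50.45005830531214
```

Emit:
send_rows(plan="0 1.4 0 -0.4 0 -0.8 0.18;0 0 0 0 0 -0.5 0.18;0 0 0 0 0 0 0.18;0 0 0 0 0 0 0.18")

```text
time_s: 3.65
tcp_pos: [424.9, -109.7, 31.0]
tool_rot: [-0.908, 1.372, 0.902]
contact_force: [-0.5, -0.4, 0.1]
gripper_width: 50.6
```

```bash
python3 st.py
```

```text
3.65 [ 424.9 -109.7   31. ] jaw deg 66.7 ax [ 0.004 -0.002 -1.   ] [ 0.06  0.63  0.08  2.22 -0.16  0.29  1.43] F [-0.5 -0.4  0.1] 50.62445555248311
```

Emit:
send_rows(plan="0 0 0 -0.1 0 -0.5 0.18;0 0 0 0 0 -0.4 0.18;0 0 0 0 0 0 0.18;0 0 0 0 0 0 0.18")

```text
time_s: 4.05
tcp_pos: [423.5, -109.7, 21.0]
tool_rot: [-0.907, 1.372, 0.902]
contact_force: [0.3, 0.7, -0.5]
gripper_width: 50.5
```

```bash
python3 - <<'E'
from h import *
im=snap('scene','s2')
u,v=proj([440,-110,10],'scene').astype(int); print(u,v)
cv2.imwrite('pics/s2c.png',cv2.resize(im[v-60:v+50,u-70:u+70],None,fx=5,fy=5,interpolation=2)[:,:,::-1])
im=snap('wrist','w2')
E
python3 st.py
```

```text
285 169
4.15 [ 423.6 -109.7   21.2] jaw deg 66.7 ax [ 0.004 -0.002 -1.   ] [ 0.06  0.65  0.07  2.23 -0.16  0.27  1.44] F [ 0.7 -0.  -0.1] 50.615682267209735
```

View pics/s2c.png

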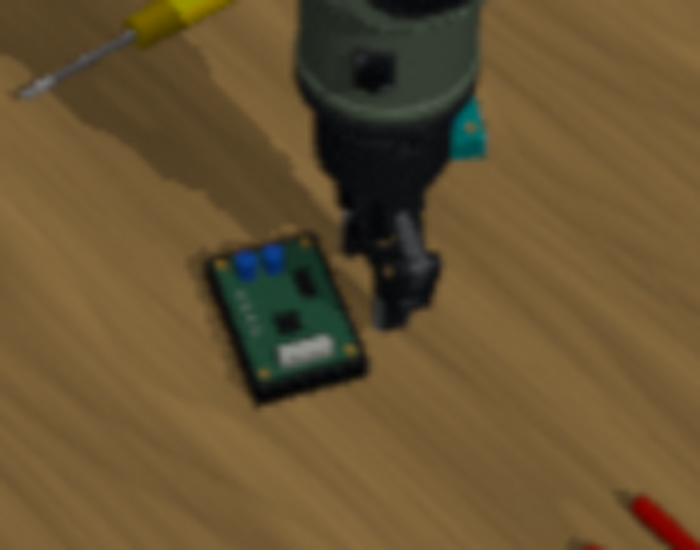

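Emit:
send_rows(plan="0 0 0 0 0 -0.3 0.18;0 0 0 0 0 0 0.18;0 0 0 0 0 0 0.18")

```text
time_s: 4.45
tcp_pos: [423.7, -109.7, 18.0]
tool_rot: [-0.908, 1.372, 0.901]
contact_force: [-0.6, 0.4, -0.2]
gripper_width: 50.3
```

Emit:
send_rows(plan="0 0 0 0 0 -0.25 0.18;0 0 0 0 0 0 0.18;0 0 0 0 0 0 0.18")

```text
time_s: 4.75
tcp_pos: [423.8, -109.7, 15.3]
tool_rot: [-0.908, 1.372, 0.901]
contact_force: [0.5, -0.5, 0.3]
gripper_width: 50.4
```

Emit:
send_rows(plan="0 0 0 0.5 -0.2 0 0.18;0 0 0 0.5 -0.2 0 0.18;0 0 0.5 0.5 -0.15 0 0.18;0 0 0.8 0.5 -0.15 0 0.18;0 0 0.8 0.5 -0.15 0 0.18;0 0 0.8 0.5 -0.12 0 0.18;0 0 0.8 0.5 -0.12 0 0.18;0 0 0.8 0.5 -0.12 0 0.18;0 0 0 0 0 0 0.18")

```text
time_s: 5.65
tcp_pos: [466.2, -123.0, 15.2]
tool_rot: [-0.971, 1.343, 0.968]
contact_force: [0.4, 0.1, -0.2]
gripper_width: 50.3
```

```bash
python3 st.py
```

```text
5.65 [ 466.2 -123.    15.2] jaw deg 71.6 ax [ 0.002 -0.001 -1.   ] [ 0.09  0.69  0.06  2.11 -0.12  0.34  1.5 ] F [ 0.4  0.1 -0.2] 50.32617231109979
```

Emit:
send_rows(plan="0 0 0.8 0.5 -0.09 0 0.18;0 0 0.8 0.5 -0.09 0 0.18;0 0 0.8 0.5 -0.09 0 0.18;0 0 0.8 0.5 -0.09 0 0.18;0 0 0.8 0.5 -0.09 0 0.18;0 0 0.8 0.5 -0.09 0 0.18;0 0 0.8 0.5 -0.09 0 0.18;0 0 0.8 0.5 -0.09 0 0.18;0 0 0.8 0.5 -0.09 0 0.18;0 0 0.8 0.5 -0.09 0 0.18;0 0 0.8 0.5 -0.09 0 0.18;0 0 0.8 0.5 -0.09 0 0.18;0 0 0.8 0.5 -0.09 0 0.18;0 0 0.8 0.4 -0.09 0 0.18;0 0 0.8 0.4 -0.09 0 0.18;0 0 0 0 0 0 0.18")

```text
time_s: 7.25
tcp_pos: [545.7, -137.8, 15.2]
tool_rot: [-1.143, 1.251, 1.139]
contact_force: [0.7, 0.1, 0.1]
gripper_width: 50.2
```

```bash
python3 m.py 1 590 -140 -.098; python3 st.py
```

```text
stop [ 6.26479983e+02  9.90190518e+01 -9.65717497e-02] 0.2961574568752251
carrier [ 5.38056192e+02 -1.68926351e+02 -1.64330746e-02] 0.6881058680713406
7.3 [ 545.53129782 -137.72826923   15.18470797] 
 [[ 0.002 -0.996  0.093]
 [-0.001  0.093  0.996]
 [-1.    -0.002 -0.001]] [ 0.128  0.759  0.019  1.903 -0.026  0.478  1.643]
carrier in stop frame [ -62.17603207 -275.2229037 ] 0.08013867509948713
7.3 [ 545.5 -137.7   15.2] jaw deg 84.7 ax [ 0.002 -0.001 -1.   ] [ 0.13  0.76  0.02  1.9  -0.03  0.48  1.64] F [-0.8  0.   0.6] 50.093252872315325
```

Emit:
send_rows(plan="0 0 0 -1.5 0.1 0 0.18;0 0 0 -1 0.1 0.5 0.18;0 0 0 0 0 4 0.18;0 0 0 0 0 4 0.18;0 0 -8.2 0 -2 3 -0.25;0 0 -8.2 0 -2 1 -0.25;0 0 -8.2 1 -2 0 -0.25;0 0 -8.2 1 -2 0 -0.25;0 0 -8.2 1 -1 0 -0.25;0 0 -8.2 1 0 0 -0.25;0 0 -8.2 1 0 0 -0.25;0 0 -8.2 1 0 0 -0.25;0 0 -8.2 1 0 0 -0.25;0 0 -8.2 0 0 0 -0.25;0 0 -8.2 0 0 0 -0.25;0 0 0 0 0 0 -0.25")

```text
time_s: 8.9
tcp_pos: [593.3, -227.8, 153.2]
tool_rot: [0.114, 1.555, -0.133]
contact_force: [0.1, 0.2, 0.6]
gripper_width: 32.1
```

```bash
python3 m.py 2 590 -140 -.098; python3 st.py
python3 - <<'E'
from fit import *
im=snap('wrist','w3'); print(C['wrist'])
for d in spotter.pinpoint('carrier','wrist')[:3]: w=toworld(d['location'],'wrist');print(d['confidence'],w,proj(w,'wrist'))
o=im.copy(); draw(o,[591,-142,-.098],[TR],18,'wrist',(255,255,0))
f=cv2.imread('pics/fit2.png')
cv2.imwrite('pics/w3o.png',np.vstack([cv2.resize(f,(360,300)),cv2.resize(o[:,:,::-1],(400,300))[:,:360]]))
E
```

```text
stop [ 6.26952929e+02  9.87208712e+01 -8.93926108e-02] 0.2887429069763943
carrier [ 5.39667195e+02 -1.67066384e+02 -2.83161385e-02] 0.6591848644718433
8.95 [ 593.16796246 -227.93897114  153.25044964] 
 [[ 0.011  0.152  0.988]
 [-0.013  0.988 -0.152]
 [-1.    -0.011  0.013]] [-0.046  0.689  0.488  1.681 -0.393  0.857  0.451]
carrier in stop frame [ -63.20942906 -272.51831632] 0.061076472259526546
8.95 [ 593.2 -227.9  153.3] jaw deg -8.8 ax [ 0.011 -0.013 -1.   ] [-0.05  0.69  0.49  1.68 -0.39  0.86  0.45] F [ 0.1 -1.   0.1] 32.24420919889676
{'fx': 320.3211197108044, 'fy': 320.3211197108044, 'cx': 278.3295643875891, 'cy': 207.5886616075566, 'R': array([[ 0.98804935, -0.1535093 ,  0.0139057 ],
       [-0.15060342, -0.94224773,  0.29914515],
       [-0.03281895, -0.29766442, -0.95410629]]), 't': array([-623.95360866, -138.49169424,  244.78412404])}
0.6 [ 5.93833539e+02 -1.42157150e+02 -4.08488922e-01] [259.92305228  95.11770129]
```

View pics/w3o.png

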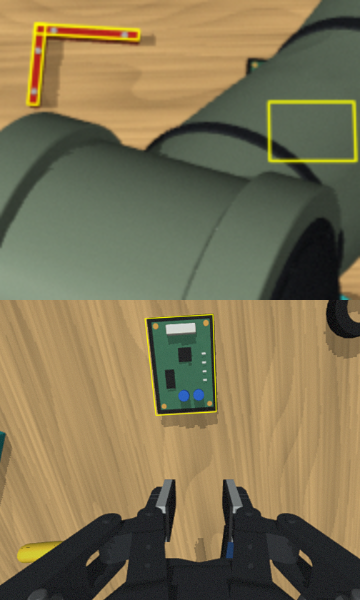

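```bash
cat > mw.py <<'E'
import sys
from fit import *
C.pop('wrist',None)
im=snap('wrist',sys.argv[1]); c0=[float(x) for x in sys.argv[2:4]]
cm=biggest(roi(traymask(im),c0,75,'wrist'))
cp,e=fit(cm,c0+[-.098],[TR],[0,18],'wrist'); print('carrier(wrist)',cp.round(3),round(e,3))
d=Rz(-.097).T@(cp[:2]-[626.5,99]); print('in stop frame',d.round(1),cp[2]+.097)
E
python3 mw.py w4 591 -142
```

```text
carrier(wrist) [ 5.92586e+02 -1.41766e+02 -9.30000e-02] 0.03
in stop frame [ -10.4 -242.9] 0.0037183931609817977
```

Emit:
send_rows(plan="0.7 0.6 3.3 -0.8 0.8 -2 -0.25;0 0 0 0 0 -3 -0.25;0 0 0 0 0 -3 -0.25;0 0 0 0 0 -2.5 -0.25;0 0 0 0 0 -1.5 -0.25;0 0 0 0 0 0 -0.25;0 0 0 0 0 0 -0.25")

```text
time_s: 9.8
tcp_pos: [585.2, -221.3, 31.9]
tool_rot: [0.063, 1.564, -0.06]
contact_force: [0.6, -0.1, 1.1]
gripper_width: 32.2
```

```bash
python3 st.py
```

```text
9.8 [ 585.2 -221.3   31.9] jaw deg -4.5 ax [ 0.006  0.002 -1.   ] [ 0.03  0.84  0.36  1.74 -0.46  0.64  0.58] F [ 0.6 -0.1  1.1] 32.166385426713745
```

Emit:
send_rows(plan="0 0.3 -1 0 0 -1.0 -0.25;0 0 0 0 0 -0.6 -0.25;0 0 0 0 0 0 -0.25;0 0 0 0.06 0.6 0 -0.25;0 0 0 0.06 0.6 0 -0.25;0 0 0 0.06 0.6 0 -0.25;0 0 0 0.06 0.6 0 -0.25;0 0 0 0.06 0.6 0 -0.25;0 0 0 0.06 0.6 0 -0.25;0 0 0 0.06 0.6 0 -0.25;0 0 0 0.06 0.6 0 -0.25;0 0 0 0.06 0.6 0 -0.25;0 0 0 0.06 0.6 0 -0.25;0 0 0 0.06 0.6 0 -0.25;0 0 0 0.06 0.6 0 -0.25;0 0 0 0 0 0 -0.25")

```text
time_s: 11.4
tcp_pos: [595.0, -142.8, 18.4]
tool_rot: [0.075, 1.564, -0.074]
contact_force: [-0.0, 0.2, 0.3]
gripper_width: 31.9
```

```bash
python3 st.py; python3 mw.py w5 596 -92
```

```text
11.4 [ 595.  -142.8   18.4] jaw deg -5.4 ax [ 0.005 -0.    -1.   ] [-0.1   0.85  0.37  1.78 -0.5   0.6   0.47] F [-0.   0.2  0.3] 31.93673271097079
carrier(wrist) [ 5.94069e+02 -1.09723e+02 -9.00000e-02] 0.639
in stop frame [ -12.1 -210.9] 0.007186885157590264
```

Run:
```python
from fit import *
C['wrist']=vision.get_calibration('wrist')
o=cv2.imread('pics/w5.png'); draw(o,[600.5,-81.5,-.095],[TR],18,'wrist',(0,255,255)); draw(o,[626.5,99,-.097],[LF,SF],18,'wrist',(0,255,0))
cv2.imwrite('pics/w5o.png',o)
```

```text
(no output)
```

View pics/w5o.png

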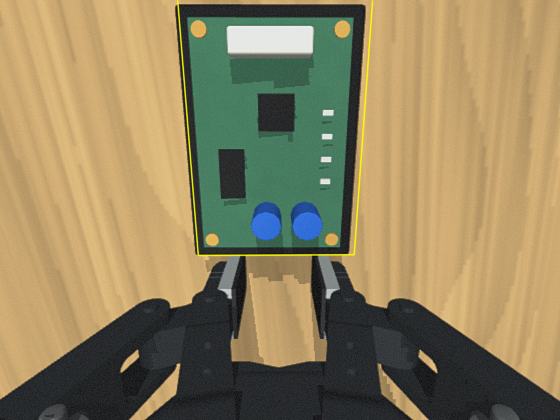

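Emit:
send_rows(plan="0 0.2 0 0.06 0.6 -0.1 -0.25;0 0 0 0.06 0.6 -0.1 -0.25;0 0 0 0.06 0.6 0 -0.25;0 0 0 0.06 0.6 0 -0.25;0 0 0 0.06 0.6 0 -0.25;0 0 0 0.06 0.6 0 -0.25;0 0 0 0.06 0.6 0 -0.25;0 0 0 0.06 0.6 0 -0.25;0 0 0 0.06 0.6 0 -0.25;0 0 0 0.06 0.6 0 -0.25;0 0 0 0.06 0.6 0 -0.25;0 0 0 0.06 0.6 0 -0.25;0 0 0 0 0 0 -0.25")

```text
time_s: 12.75
tcp_pos: [602.8, -66.0, 16.7]
tool_rot: [0.074, 1.567, -0.076]
contact_force: [-0.6, 0.1, 0.6]
gripper_width: 32.0
```

```bash
python3 st.py
```

```text
12.75 [602.8 -66.   16.7] jaw deg -5.5 ax [ 0.002 -0.001 -1.   ] [-0.24  0.85  0.38  1.8  -0.51  0.59  0.36] F [-0.6  0.1  0.6] 31.96804704808343
```

Emit:
send_rows(plan="0 0 0 0.06 0.6 0 -0.25;0 0 0 0.06 0.6 0 -0.25;0 0 0 0.06 0.6 0 -0.25;0 0 0 0.06 0.6 0 -0.25;0 0 0 0.06 0.6 0 -0.25;0 0 0 0.06 0.6 0 -0.25;0 0 0 0.06 0.6 0 -0.25;0 0 0 0.06 0.6 0 -0.25;0 0 0 0.06 0.6 0 -0.25;0 0 0 0.06 0.6 0 -0.25;0 0 0 0.06 0.6 0 -0.25;0 0 0 0.06 0.6 0 -0.25;0 0 0 0.06 0.6 0 -0.25;0 0 0 0 0 0 -0.25")

```text
time_s: 14.15
tcp_pos: [611.1, 19.1, 16.6]
tool_rot: [0.074, 1.568, -0.076]
contact_force: [-0.4, -0.0, -1.3]
gripper_width: 32.1
```

```bash
python3 st.py; python3 mw.py w6 616 77; python3 m.py 3 616 77 -.098
python3 - <<'E'
from fit import *
C['wrist']=vision.get_calibration('wrist')
f=cv2.imread('pics/fit3.png'); o=cv2.imread('pics/w6.png')
cv2.imwrite('pics/w6o.png',np.vstack([cv2.resize(f,(360,300)),cv2.resize(o,(400,300))[:,20:380]]))
E
```

```text
14.15 [611.1  19.1  16.6] jaw deg -5.5 ax [ 0.002 -0.001 -1.   ] [-0.39  0.86  0.4   1.78 -0.53  0.61  0.23] F [-0.4 -0.  -1.3] 32.05662022829169
carrier(wrist) [ 6.15079e+02  5.72850e+01 -8.90000e-02] 0.734
in stop frame [ -7.3 -42.6] 0.007653594844049386
stop [ 5.44414891e+02 -1.08034801e+02 -8.93646347e-02] inf
carrier [ 6.25313329e+02  8.83905875e+01 -2.57486293e-02] 0.6935932929175247
14.25 [610.87563391  18.38523055  16.57078634] 
 [[ 0.002  0.097  0.995]
 [-0.002  0.995 -0.097]
 [-1.    -0.001  0.002]] [-0.39   0.856  0.396  1.784 -0.532  0.607  0.23 ]
carrier in stop frame [ 63.04549519 202.86142123] 0.06361600549348133fit.py:19: RuntimeWarning: divide by zero encountered in scalar divide
  return np.array([best.x[0],best.x[1],best.x[2]/100]),best.fun/m.sum()
```

View pics/w6o.png

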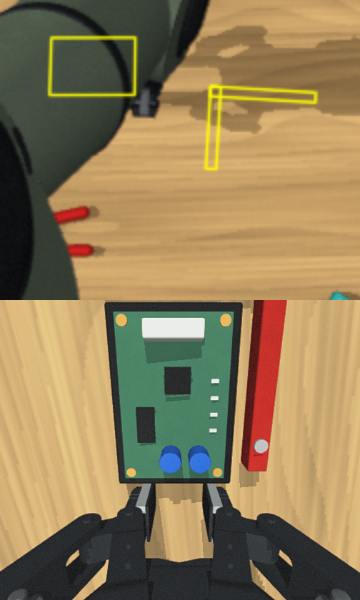

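Emit:
send_rows(plan="0 0 0 -0.1 -1.2 0 -0.25;0 0 0 -0.1 -1 0.5 -0.25;0 0 0 0 0 4 -0.25;0 0 0 0 0 4 -0.25;0 0 8.2 0 0 4 0;0 0 8.2 0 0 1 0;0 0 8.2 -0.6 1 0 0;0 0 8.2 -0.6 1 0 0;0 0 8.2 -0.6 1 0 0;0 0 8.2 -0.6 1 0 0;0 0 8.2 -0.6 1 0 0;0 0 8.2 -0.6 1 0 0;0 0 8.2 -0.6 1 0 0;0 0 8.2 -0.6 1 0 0;0 0 8.2 -0.6 1 0 0;0 0 0 0 0 0 0;0 0 0 0 0 0 0")

```text
time_s: 15.95
tcp_pos: [550.1, 65.0, 163.2]
tool_rot: [-1.174, 1.225, 1.16]
contact_force: [0.2, -0.5, -0.2]
gripper_width: 42.5
```

```bash
python3 st.py
cat >> mw.py <<'E'
rm=redmask(im)
try:
    rm=roi(rm,[626,99],220,'wrist'); sp,e=fit(rm,[626.5,99,-.097],[LF,SF],[0,18],'wrist'); print('stop(wrist)',sp.round(3),round(e,3))
    print('rel to this',(Rz(sp[2]).T@(cp[:2]-sp[:2])).round(1),cp[2]-sp[2])
    o=im.copy(); draw(o,cp,[TR],18,'wrist',(255,255,0)); draw(o,sp,[LF,SF],18,'wrist',(0,255,255)); cv2.imwrite('pics/'+sys.argv[1]+'o.png',o[:,:,::-1])
except Exception as x: print(x)
E
python3 mw.py w7 617 79
```

```text
15.95 [550.1  65.  163.2] jaw deg 86.9 ax [ 0.012  0.    -1.   ] [-0.29  0.51  0.09  1.88 -0.06  0.75  1.35] F [ 0.2 -0.5 -0.2] 42.52455703178424
carrier(wrist) [ 6.16702e+02  8.12810e+01 -1.04000e-01] 0.205
in stop frame [ -8.  -18.6] -0.006727318489413173
stop(wrist) [ 6.27163e+02  9.95640e+01 -1.06000e-01] 0.755
rel to this [ -8.5 -19.3] 0.0017932007614396561
```

View pics/w7o.png

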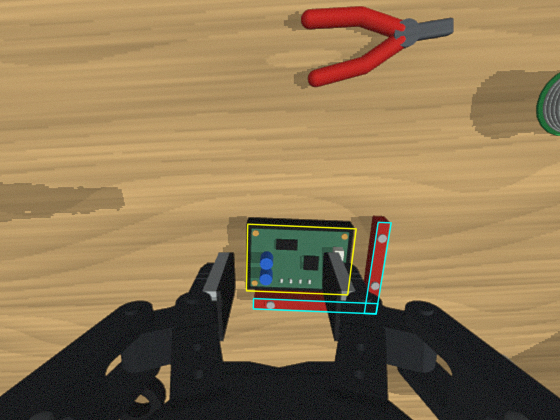

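Emit:
send_rows(plan="0 0.7 -2.5 0.3 1.8 -2 0;0 0 0 0 0 -3 0;0 0 0 0 0 -3 0;0 0 0 0 0 -3 0;0 0 0 0 0 -1.5 0;0 0 0 0 0 0 0;0 0 0 0 0 0 0")

```text
time_s: 16.7
tcp_pos: [556.2, 77.2, 35.1]
tool_rot: [-1.118, 1.267, 1.109]
contact_force: [-0.5, 0.8, -0.6]
gripper_width: 42.8
```

```bash
python3 st.py
```

```text
16.7 [556.2  77.2  35.1] jaw deg 82.6 ax [ 0.004 -0.004 -1.   ] [-0.3   0.73  0.08  1.91 -0.1   0.51  1.28] F [-0.5  0.8 -0.6] 42.77020695029859
```

Emit:
send_rows(plan="0.2 0.2 1.8 0 0.6 -1 0;0 0 0 0 0 -0.8 0;0 0 0 0 0 0 0;0 0 0 0 0 0 0")

```text
time_s: 17.1
tcp_pos: [557.9, 83.6, 18.1]
tool_rot: [-1.139, 1.25, 1.135]
contact_force: [-0.7, 0.5, 1.0]
gripper_width: 42.6
```

```bash
python3 st.py
```

```text
17.1 [557.9  83.6  18.1] jaw deg 84.5 ax [ 0.004  0.001 -1.   ] [-0.3   0.76  0.06  1.9  -0.09  0.48  1.3 ] F [-0.7  0.5  1. ] 42.61872879374345
```

Emit:
send_rows(plan="0 0 0 0.5 -0.05 -0.1 0;0 0 0 0.5 -0.05 -0.1 0;0 0 0 0.4 -0.04 0 0;0 0 0 0.3 -0.03 0 0;0 0 0 0 0 0 0")

```text
time_s: 17.6
tcp_pos: [576.5, 81.6, 16.6]
tool_rot: [-1.138, 1.25, 1.135]
contact_force: [-1.5, 0.1, -0.5]
gripper_width: 42.6
```

Emit:
send_rows(plan="0 0 0 0.2 -0.02 0 0;0 0 0 0.2 -0.02 0 0;0 0 0 0 0 0 0")

```text
time_s: 17.9
tcp_pos: [577.9, 81.5, 16.3]
tool_rot: [-1.136, 1.255, 1.14]
contact_force: [1.0, -0.4, 0.1]
gripper_width: 42.8
```

Emit:
send_rows(plan="0 0 0 0.2 -0.02 0 0;0 0 0 0.2 -0.02 0 0")

```text
time_s: 18.1
tcp_pos: [578.2, 81.4, 15.9]
tool_rot: [-1.134, 1.261, 1.145]
contact_force: [-17.2, 2.4, 12.8]
gripper_width: 42.7
```

Emit:
send_rows(plan="0 0 0 0.2 -0.02 0 0;0 0 0 0.2 -0.02 0 0")

```text
time_s: 18.3
tcp_pos: [578.1, 81.4, 15.6]
tool_rot: [-1.131, 1.267, 1.152]
contact_force: [-15.4, 0.9, 11.1]
gripper_width: 42.8
```

```bash
python3 st.py
```

```text
18.3 [578.1  81.4  15.6] jaw deg 84.5 ax [-0.019 -0.    -1.   ] [-0.28  0.79  0.06  1.83 -0.09  0.55  1.32] F [-15.4   0.9  11.1] 42.8322876953759
```

Emit:
send_rows(plan="0 -1 0 -1.2 0.1 0.1 0;0 0 0 -1 0.1 0.5 0;0 0 0 0 0 4 0;0 0 0 0 0 4 0;0 0 -8.2 0 0 4 -0.43;0 0 -8.2 0 -1 1 -0.43;0 0 -8.2 0.6 -1 0 -0.43;0 0 -8.2 0.6 -1 0 -0.43;0 0 -8.2 0.6 -1 0 -0.43;0 0 -8.2 0.6 -1 0 -0.43;0 0 -8.2 0.6 -1 0 -0.43;0 0 -8.2 0.6 -1 0 -0.43;0 0 -8.2 0.6 -1 0 -0.43;0 0 -8.2 0.6 -1 0 -0.43;0 0 -8.2 0.6 -1 0 -0.43;0 0 0 0 0 0 -0.43;0 0 0 0 0 0 -0.43")

```text
time_s: 20.0
tcp_pos: [614.2, -18.8, 166.4]
tool_rot: [0.122, 1.552, -0.123]
contact_force: [1.1, -0.4, -0.8]
gripper_width: 24.3
```

```bash
python3 st.py; python3 mw.py w8 624 80
```

```text
20.0 [614.2 -18.8 166.4] jaw deg -9.0 ax [ 0.015 -0.002 -1.   ] [-0.43  0.65  0.55  1.73 -0.43  0.86  0.15] F [ 1.1 -0.4 -0.8] 24.26395568431022
carrier(wrist) [ 6.24871e+02  7.88520e+01 -1.03000e-01] 0.028
in stop frame [  0.3 -20.2] -0.006273584047383582
stop(wrist) [ 6.27530e+02  1.01163e+02 -1.03000e-01] 0.405
rel to this [ -0.4 -22.5] -0.0004963581037859127
```

View pics/w8o.png

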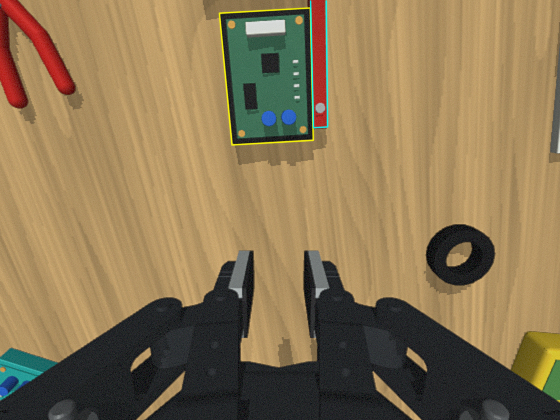

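Emit:
send_rows(plan="0 0.9 3.1 -0.3 1.2 -2 -0.43;0 0 0 0 0 -3 -0.43;0 0 0 0 0 -3 -0.43;0 0 0 0 0 -3 -0.43;0 0 0 0 0 -1.5 -0.43;0 0 0 0 0 0 -0.43;0 0 0 0 0 0 -0.43")

```text
time_s: 20.75
tcp_pos: [611.1, -2.1, 40.6]
tool_rot: [0.063, 1.567, -0.058]
contact_force: [0.7, 0.0, 1.1]
gripper_width: 24.1
```

```bash
python3 st.py
```

```text
20.75 [611.1  -2.1  40.6] jaw deg -4.4 ax [ 0.004  0.003 -1.   ] [-0.36  0.82  0.41  1.78 -0.51  0.64  0.27] F [0.7 0.  1.1] 24.14049102985006
```

Emit:
send_rows(plan="-0.1 0.2 -1.4 0 0 -1.5 -0.43;0 0 0 0 0 -0.8 -0.43;0 0 0 0 0 0 -0.43;0 0 0 0 0 0 -0.43")

```text
time_s: 21.15
tcp_pos: [612.8, -1.7, 19.0]
tool_rot: [0.081, 1.565, -0.078]
contact_force: [0.1, -0.3, 0.1]
gripper_width: 24.4
```

Emit:
send_rows(plan="0 0 0 0.05 0.5 0 -0.43;0 0 0 0.05 0.5 -0.1 -0.43;0 0 0 0.05 0.5 0 -0.43;0 0 0 0.05 0.5 0 -0.43;0 0 0 0.05 0.5 0 -0.43;0 0 0 0.05 0.5 0 -0.43;0 0 0 0 0 0 -0.43")

```text
time_s: 21.85
tcp_pos: [616.3, 31.2, 18.9]
tool_rot: [0.08, 1.565, -0.077]
contact_force: [1.2, -0.3, -0.5]
gripper_width: 24.0
```

```bash
python3 st.py
```

```text
21.85 [616.3  31.2  18.9] jaw deg -5.8 ax [ 0.005  0.002 -1.   ] [-0.41  0.86  0.4   1.77 -0.54  0.62  0.21] F [ 1.2 -0.3 -0.5] 24.015949752454407
```

Emit:
send_rows(plan="0 0 0 0.02 0.3 0 -0.43;0 0 0 0.02 0.25 0 -0.43;0 0 0 0.02 0.2 0 -0.43")

```text
time_s: 22.15
tcp_pos: [616.9, 38.3, 18.9]
tool_rot: [0.08, 1.565, -0.079]
contact_force: [-0.8, -2.9, 0.3]
gripper_width: 24.3
```

Emit:
send_rows(plan="0 0 0 0.02 0.2 0 -0.43;0 0 0 0.02 0.2 0 -0.43")

```text
time_s: 22.35
tcp_pos: [617.4, 39.3, 19.0]
tool_rot: [0.079, 1.564, -0.083]
contact_force: [-2.6, -14.6, -0.2]
gripper_width: 24.4
```

```bash
python3 st.py
```

```text
22.35 [617.4  39.3  19. ] jaw deg -5.9 ax [ 0.005 -0.003 -1.   ] [-0.43  0.86  0.41  1.77 -0.54  0.62  0.19] F [ -2.6 -14.6  -0.2] 24.35609446686616
```

Emit:
send_rows(plan="0 0 0 0.02 0.2 0 -0.43;0 0 0 0 0 0 -0.43;0 0 0 -0.1 -1 0 -0.43;0 0 0 -0.1 -1.5 0.3 -0.43;0 0 0 0 -1 4 -0.43;0 0 0 0 0 4 -0.43;0 0 0 0 0 4 -0.43;0 0 0 0 0 3 -0.43;0 0 0 0 0 0 -0.43;0 0 0 0 0 0 -0.43")

```text
time_s: 23.35
tcp_pos: [613.3, -5.5, 178.7]
tool_rot: [0.083, 1.564, -0.09]
contact_force: [-0.7, -0.5, 0.0]
gripper_width: 24.0
```

```bash
python3 st.py; python3 mw.py w9 626.5 99
python3 - <<'E'
import cv2
i=cv2.imread('pics/w9.png'); cv2.imwrite('pics/w9c.png',cv2.resize(i[0:220,160:400],None,fx=2.7,fy=2.7,interpolation=2))
E
```

```text
23.35 [613.3  -5.5 178.7] jaw deg -6.3 ax [ 0.005 -0.005 -1.   ] [-0.46  0.64  0.55  1.72 -0.41  0.9   0.16] F [-0.7 -0.5  0. ] 23.96018291655726
carrier(wrist) [ 6.26951e+02  9.93130e+01 -9.80000e-02] 0.025
in stop frame [0.4 0.4] -0.0011046923193485103
stop(wrist) [ 6.27714e+02  1.04303e+02 -9.40000e-02] 0.453
rel to this [-0.3 -5. ] -0.003908280233291234
```

View pics/w9c.png

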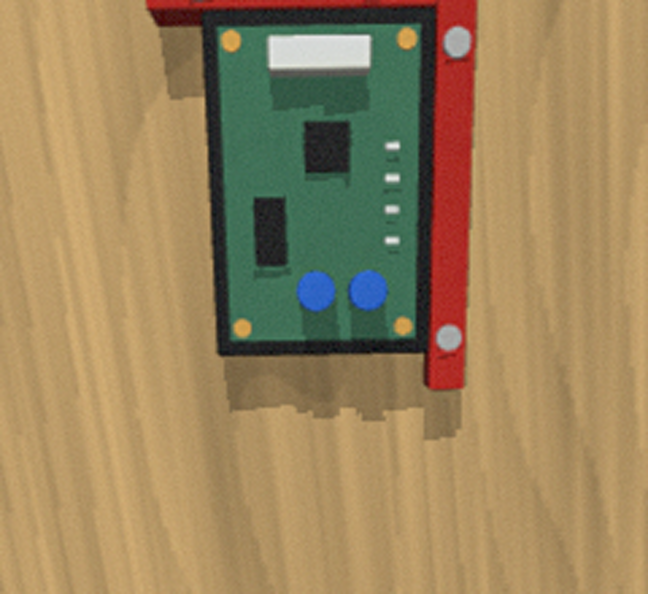

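Emit:
send_rows(plan="0 0 0 0 -2 4 -0.43;0 0 0 -0.5 -4 2 -0.43;0 0 0 -1 -4 0 -0.43;0 0 0 -1 -4 0 -0.43;0 0 0 -1 -4 0 -0.43;0 0 0 -1 -4 0 -0.43;0 0 0 -1 -4 0 -0.43;0 0 0 -1 -4 0 -0.43;0 0 0 -1 -2 0 -0.43;0 0 0 0 0 0 -0.43;0 0 0 0 0 0 -0.43;0 0 0 0 0 0 -0.43")

```text
time_s: 24.6
tcp_pos: [527.6, -338.1, 227.4]
tool_rot: [0.084, 1.581, -0.087]
contact_force: [-0.3, 0.6, -0.6]
gripper_width: 24.2
```

```bash
python3 m.py 9 626.5 99 -.098; python3 st.py
python3 - <<'E'
from h import *
for q in ['carrier','stop','blue_carrier','spool','beaker','tape','pliers','screwdriver_grip']:
    for d in spotter.pinpoint(q,'top')[:2]:
        w=toworld(d['location'],'top'); print(q,round(d['confidence'],2),w.round(0))
a=cv2.imread('pics/top9.png'); f=cv2.imread('pics/fit9.png')[:300,:480]
cv2.imwrite('pics/last.png',np.hstack([cv2.resize(f,(400,250)),cv2.resize(a,(400,300))[:250]]))
E
```

```text
stop [ 6.26993784e+02  9.90119607e+01 -8.97771347e-02] 0.3993555137413698
carrier [ 6.26517802e+02  9.91691762e+01 -1.02633969e-01] 0.10695286875291395
24.65 [ 527.81972208 -337.71664126  227.33542383] 
 [[-0.012  0.108  0.994]
 [-0.001  0.994 -0.108]
 [-1.    -0.003 -0.012]] [ 0.097  0.615  0.584  1.625 -0.371  1.026  0.686]
carrier in stop frame [-0.48816034  0.1139075 ] -0.012856834593137384
24.65 [ 527.8 -337.7  227.3] jaw deg -6.2 ax [-0.012 -0.001 -1.   ] [ 0.1   0.61  0.58  1.62 -0.37  1.03  0.69] F [-0.4  0.2 -0. ] 23.828500984240662
carrier 0.6 [627.  99.  -5.]
blue_carrier 0.69 [ 637. -420.   -1.]
spool 0.86 [482. 323.  -1.]
beaker 0.71 [778. 292.  -3.]
tape 0.72 [ 785. -110.    1.]
pliers 0.88 [429. 169.  -1.]
```

View pics/last.png

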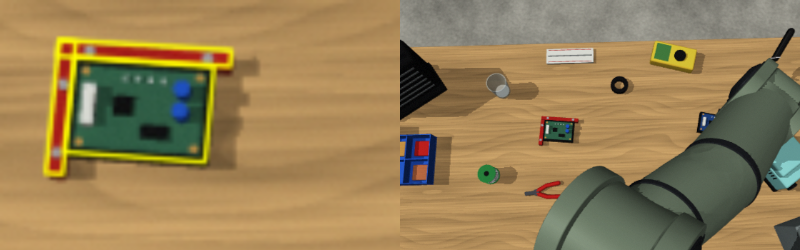

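The carrier sits flush in the corner, the bystanders that show are where they were, and the hand is clear, so I'm handing in.

```bash
python3 -c "
from plant import finish_job; print(finish_job())"
```

```text
the job is handed in; nothing more can be done
None
```

The green carrier is in the red corner stop, flush against both fences as far as the cameras can tell. I handed the job in at about 25 s with the hand clear. I pushed it with two fingers only: away from the robot while turning it parallel to the stop, left along the bench, then onto the long fence and finally onto the short fence. The highest contact force I read was about 17 N.

**Last checks**
- **Fences:** each push was blocked, at about 17 N on the long fence and 15 N on the short one. The wrist close-up shows no gap on either side.
- **Position:** the wrist fit puts the carrier about 0.4 mm and 0.001 rad from home. The top fit gives −0.5 mm, +0.1 mm and −0.013 rad.
- **Disagreements:** the angle in the top fit comes mostly from how loosely the stop itself fits, as its yaw estimates ranged from −0.09 to −0.106 rad. The wrist fit of the stop was 5 mm off because the stop was cut off in that picture, so I did not use it.
- **Bystanders:** the blue carrier, spool, beaker, tape and pliers were found within the spotter's noise of where they started. The arm hid the screwdriver and the turquoise board in the last top view, so I did not recheck them; neither was on the hand's path.

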